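Clamp a glued trivet in an upright quick-release press

ROBOT

A 7-joint arm with a two-finger parallel gripper is mounted at the origin on the work surface. World frame = base frame: x ahead of the robot, y to its left, z up, the work surface at z = 0. Lengths are in m, angles in rad, forces in N, time in s.
With the tool pointing down it reaches from about 0.4 to 0.875 m from the base axis. Payload 19.3 kg.
Tool frame: the origin (TCP) lies on the centre line of the jaws, within the pads' length; the fingertips stand robot.tcp_to_tips ahead of it and the grasp point (between the pads) lies 5 mm behind it (robot.tcp_to_tips is the distance from the TCP to the fingertips, in m); z points along the fingers, y is the line along which they close (so a half turn about z gives the same grasp; the last joint's range is limited). The gripper opens to 85 mm and grips with 20 to 120 N. Pads are 22 mm wide; open, the fingers measure 114 mm over their backs; the gripper's body (76 mm by 85 mm) begins 54 mm behind the grasp point. The pads swing forward as they close: fully open they stand 13 mm farther back than shut.
Start: joints at [-1.376, 0.521, -0.036, 1.599, 0.021, 1.021, -0.113], TCP at [0.164, 0.603, 0.245] pointing down, gripper open.
Joint ranges: [-2.91, 2.91], [-0.3, 2.13], [-1.5, 1.42], [0.17, 2.43], [-1.26, 4.41], [0.16, 1.93], [-2.52, 2.52]. Speed limits (rad/s): [1.89, 1.89, 2.39, 2.39, 3.01, 3.01, 3.01].

INTERFACE

Orientations are given as a 3x3 rotation matrix whose columns are the frame's x, y, z axes.
In Python, from bench import robot, eyes, monitor, sign_off gives the robot as it stands (robot), with the cameras (eyes), the readings (monitor) and the job as plain functions.
- The arm moves only by the shell command python3 jog.py [FORCE], which reads ROWS from standard input. ROWS is one flat JSON list of numbers that holds 1 to 20 rows one after another, with no inner brackets; each row has 7 numbers: dx, dy, dz in shares of the most that a row can go, 1 being 50 mm, then a rotation vector rx, ry, rz in shares of pi/2 rad (1.0 is pi/2 rad), then the finger opening in m; each row shifts and turns the commanded pose from where the row before left it, along the tool's axes as they then stand; what a row does not reach is not made up. A row lasts 1/10 s, in which the tool goes at most 0.05 m and 0.15 rad, less where a joint would pass 70% of its speed; a pose out of reach is approached as far as the arm can. The fingers move at their own pace and stop on an object; FORCE is the grip in N (left out, the last holds). Time passes only in rows, so rows that do not move let the fingers close. It prints the time, the measured TCP pose, the force, the opening and the grip force at its end. Shift and turn numbers lie between -1 and 1, and a call with a number outside is refused. Input that does not fit is refused with a message, and nothing moves.
- monitor.get_obs(): the state, without advancing time (a new reading comes with each control period).
- eyes.snapshot(name): name is "scene" or "top"; returns the picture (420x560x3 uint8, red, green, blue); there is no depth.
- eyes.calibration(name): a dict with "mtx" (3x3 intrinsics, pixels), "k1" (the pictures are not rectified: a ray, as slopes to the right and down, at radius r is drawn at 1 + k1 r^2 times it, then the intrinsics apply), "xyz" and "orientation" of the camera in the world. Camera axes: x right, y down, z forward; pixel columns grow to the right and rows downward; lengths in m; the calibration is good to about 2 mm. A picture is of the moment at which its call begins. calibration takes no time and is no camera call.
- sign_off(): hands the job in; it is judged then, once.
The state is a dict: "time_s": time; "joints": joint angles; "qd": joint speeds; "joint_efforts": joint torques, N m; "tcp_pos": TCP position; "tool_rot": TCP orientation; "ft_force": force on the tool from outside, world axes, zero at the start; "torque": the same for the moment, N m; "grip_width": finger opening in m; "gripper_force": force on a finger pad.
Only numpy, scipy, OpenCV 4.12 (cv2) and the standard library are available. Lean on these libraries where they do the work, as an engineer would, in place of code of your own. Each camera call takes 0.05 s, during which the arm holds its last target. There are 200 camera calls.

TASK

The freshly glued wooden trivet lies under the foot of the upright quick-release press. Squeeze the release lever against the fixed grip plate and, keeping it squeezed, slide the jaw down until its foot rests gently on the trivet; let the lever go so that the jaw locks, then turn the knob clockwise until the trivet is held firmly at a medium tightness, neither loose nor crushed. Do not shift the trivet, and leave the cups and the bottle alone.

Things in the scene. Friction and masses are not known exactly. Their poses are not given: they have to be found in the camera images.
- press: Fixed upright press. Wooden base board 130 x 320 x 20 mm (local x, y, z) on the table, its middle at local y = +10 mm; steel column 20 x 30 mm standing at local y = +120 mm, its top 200 mm above the table. Origin: on the table, z up. The jaw's dark steel arm runs along local y from the column to y = -105 mm.
- jaw: Sliding jaw: steel arm 30 x 30 mm in section, slides straight up and down the column. Origin: above the press's origin at the arm's mid-height, axes as the press; starts 130 to 165 mm above the table, goes down to 75 mm. Lever squeezed: slides down under 3 N, up under 10 N, stays where left. Lever free: a tooth locks it in a rack of 5 mm pitch; it may jump up to 3 mm to mesh, and has 1 mm play.
- screw_axis (a point): Point on the jaw at the arm's mid-height on the screw's vertical axis (local y = -65 mm). The round steel foot, 36 mm across, hangs below it on a stiff spring, 12 N per mm. With knob = 0 the foot's underside is 41 to 49 mm below this point, set differently each time: feel for the touch. With the lever squeezed press the trivet with under 30 N (5 to 15 N is gentle).
- lever_grip (a point): Point on the jaw midway between the fixed grip plate (local x = -14 mm) and the lever's plate (+14 mm), 35 mm from the origin towards the column, 42 mm above the arm's mid-height; axes as the press. The plates are 8 mm thick (x), 30 mm long (y), 36 mm over their outsides, and stand up to 60 mm above the arm's mid-height (arm's top: 15 mm). Pinch them together along x from above.
- lever (a joint): Release lever, rad: 0 (down to -0.03) = free, jaw locked; 0.13 = fully squeezed, its plate then 7 mm nearer to the fixed plate, which stays. The tooth is clear of the rack only above 0.1. A spring returns it; the full squeeze takes 13 N at the plate. If it stays at 0.03 to 0.1 after letting go, the tooth rides on the rack and drops in when the screw lifts the jaw.
- knob_grip (a point): Centre of the wooden wing knob on the top end of the screw, 61 mm above the arm's mid-height. The wing is 14 mm thick (point's x), 46 mm long (point's y), 26 mm high; the point turns with it, z up. 100 mm from the lever's grip point.
- knob (a joint): Turn of the screw, rad, 0 to 6, clockwise seen from above; starts at 0 to 0.6. At 0 the wing lies along the press's y. 1 rad lowers the foot 3 mm. Turning takes 0.38 N m plus 0.003 N m per N of clamping; a hand holding still after a step feels about 0.15 N m plus the 0.003 per N. Right is 75 N, 2 to 4 rad past first touch as the jaw shifts; under 40 N is loose, over 115 N crushes. Stays.
- trivet: Loose wooden trivet, two square boards glued flat on each other, 80 x 80 x 30 mm in all, lying on the base board under the foot. Origin: centre of its underside, z up.
- cup_a: White paper cup standing on the table, rim 74 mm wide, 85 mm high, origin under its centre. A bystander.
- cup_b: White paper cup like cup_a, beside it. A bystander.
- tea_bottle: Green drink bottle standing on the table, 64 mm wide, 190 mm high, origin under its centre. A bystander.

How it is judged:
By the outcome, as a careful person would: the job done as asked, in the order asked, and still so for the second after the job is handed in, with the robot touching nothing.
It also fails if it takes over 70 s, if anything falls off the work surface, if the arm or the gripper's body presses on something with over 40 N, if the wrist force passes 120 N, or if a joint passes its speed limit or range.

## Working session

There is one attempt and no reset: what is moved stays moved. The work goes in short steps, Python scripts to look and compute and a shell command to move; the robot and the scene stay as the last step left them, time stands still between calls to the robot, and variables do not carry over. Pictures are saved under pics/ and viewed, at most 10 in all, crops included, and the job is handed in when it is done.

```bash
ls; mkdir -p pics; python3 - <<'E'
from bench import robot, eyes, monitor, sign_off
import cv2
for n in("scene","top"):
    cv2.imwrite(f"pics/{n}0.png",eyes.snapshot(n)[:,:,::-1]); print(eyes.calibration(n))
o=monitor.get_obs(); print(o, robot.tcp_to_tips)
E
```

```text
bench.py
jog.py
pics
{'mtx': array([[421.83763129,   0.        , 275.44305122],
       [  0.        , 421.83763129, 209.03783467],
       [  0.        ,   0.        ,   1.        ]]), 'k1': -0.04113707436030291, 'xyz': array([1.24831   , 0.51852106, 0.73821223]), 'orientation': array([[-0.59200658,  0.47517458, -0.65095109],
       [ 0.8059326 ,  0.34996489, -0.47749053],
       [ 0.00091867, -0.80730025, -0.59014021]])}
{'mtx': array([[442.08876629,   0.        , 276.28556417],
       [  0.        , 442.08876629, 204.03923301],
       [  0.        ,   0.        ,   1.        ]]), 'k1': -0.08287389168310429, 'xyz': array([0.50401174, 0.04359412, 1.20288971]), 'orientation': array([[-0.00596841, -0.99476334,  0.10203073],
       [-0.99975187,  0.00812567,  0.02074064],
       [-0.0214611 , -0.10188162, -0.99456501]])}
{'time_s': 0.1, 'joints': array([-1.37619999,  0.52193175, -0.03629719,  1.59992115,  0.02114515,
        1.02110635, -0.11279853]), 'qd': array([ 0.00024284, -0.00090086,  0.00049977, -0.00011849,  0.00124892,
        0.00039295, -0.0017276 ]), 'joint_efforts': array([ 2.53458318e-03, -9.28482985e+01,  1.98333599e+00, -3.70529115e+01,
        1.81421632e-02,  5.34516977e-03,  8.33572767e-05]), 'tcp_pos': array([0.16353188, 0.60294124, 0.24480841]), 'tool_rot': array([[-9.65128826e-01,  2.61775283e-01, -2.22023369e-04],
       [ 2.61775375e-01,  9.65128351e-01, -9.58803929e-04],
       [-3.67101222e-05, -9.83489562e-04, -9.99999516e-01]]), 'ft_force': array([0.325053  , 0.27461259, 0.21730823]), 'torque': array([-0.02550179,  0.01082941, -0.00430372]), 'gripper_force': 0.0, 'grip_width': 0.08536845463360321} 0.014
```

View pics/scene0.png

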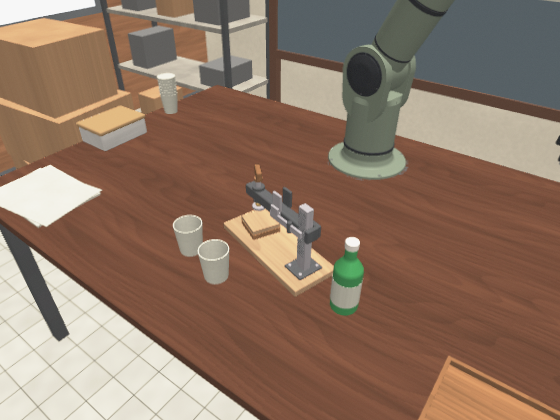

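View pics/top0.png

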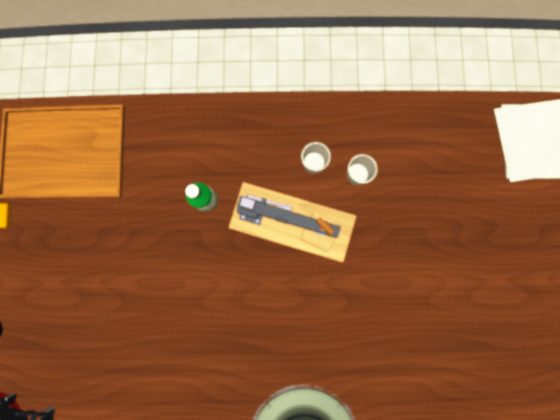

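The scene view shows the press with its column at about (305,230), knob (258,172) and plates (282,200). The top view shows the board corners at about (243,183), (355,215), (344,261) and (230,229), the knob at (326,227), the cups at (316,157) and (362,169), and the bottle at (200,195). I'll enlarge both views.

```bash
python3 - <<'E'
import cv2,numpy as np
a=cv2.imread("pics/scene0.png")[150:300,215:345];b=cv2.imread("pics/top0.png")[175:270,220:365]
cv2.imwrite("pics/c1.png",cv2.resize(a,None,fx=4,fy=4,interpolation=cv2.INTER_CUBIC))
cv2.imwrite("pics/c2.png",cv2.resize(b,None,fx=5,fy=5,interpolation=cv2.INTER_CUBIC))
E
```

```text
(no output)
```

View pics/c1.png

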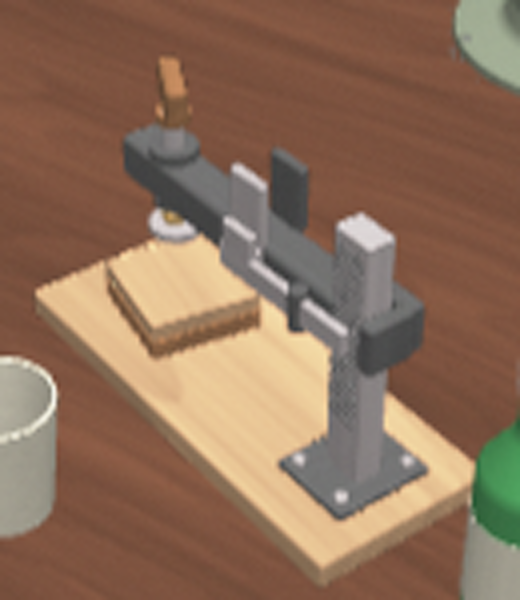

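View pics/c2.png

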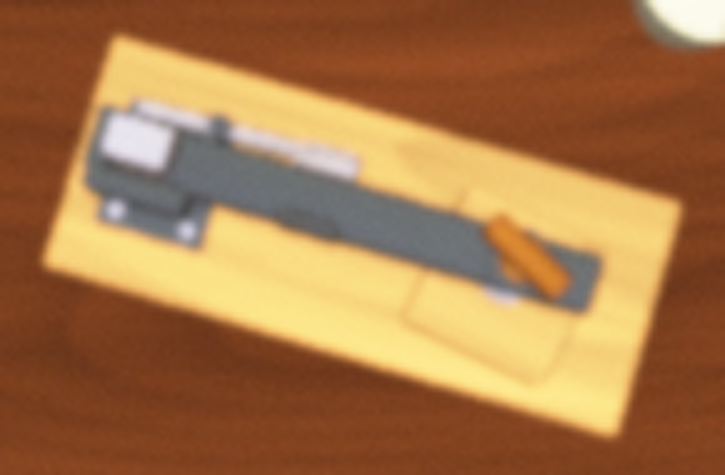

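Crop c1 shows the lever plate's top edge at (233,165)-(266,185) and the fixed plate's at (272,150)-(308,168). It also shows the knob at (172,92) and the column top at (365,232). Crop c2 shows the board corners (118,36), (682,203), (617,437) and (43,266), the column top (138,139), the knob (528,257) and the arm end at (602,255) and (585,310). I'll fit the press pose and jaw height from both views.

```bash
cat > h.py <<'E'
import numpy as np, cv2
from bench import robot, eyes, monitor, sign_off
from scipy.optimize import least_squares
from scipy.spatial.transform import Rotation as R
def proj(n,P):
    c=eyes.calibration(n); p=(np.atleast_2d(P)-c["xyz"])@c["orientation"]
    s=p[:,:2]/p[:,2:]; s=s*(1+c["k1"]*(s**2).sum(1,keepdims=True))
    return s@c["mtx"][:2,:2].T+c["mtx"][:2,2]
def tri(us,ut):
    f=lambda X:np.r_[proj("scene",X)[0]-us,proj("top",X)[0]-ut]
    r=least_squares(f,[.6,0,.15]); return r.x,np.abs(r.fun).max()
E
python3 - <<'E'
from h import *
S=lambda u,v:np.array([215+u/4,150+v/4]); T=lambda u,v:np.array([220+u/5,175+v/5])
print("knob",tri(S(172,92),T(528,257))); print("coltop",tri(S(365,232),T(138,139)))
L=[("top",T(118,36),(65,170,20),0),("top",T(682,203),(65,-150,20),0),("top",T(617,437),(-65,-150,20),0),("top",T(43,266),(-65,170,20),0),
("scene",S(37,293),(65,-150,20),0),("scene",S(322,572),(65,170,20),0),("scene",S(365,232),(0,120,200),0),("top",T(138,139),(0,120,200),0),
("top",T(528,257),(0,-65,74),1),("scene",S(172,90),(0,-65,61),1),("top",T(602,255),(15,-105,15),1),("top",T(585,310),(-15,-105,15),1),
("scene",S(250,174),(14,35,60),1),("scene",S(290,158),(-14,35,60),1),("scene",S(125,143),(15,-105,15),1)]
def f(q):
    x,y,a,h=q; o=[]
    for n,u,l,j in L:
        l=np.array(l)/1e3; P=R.from_euler("z",a).apply(l)+[x,y,h*j]; o.append(proj(n,P)[0]-u)
    return np.ravel(o)
r=least_squares(f,[.65,0,-.3,.15],loss="soft_l1"); q=r.x; print("pose",q,np.round(f(q).reshape(-1,2),1).tolist())
for k,l in (("lever",(0,35,42)),("knob",(0,-65,61))): print(k,R.from_euler("z",q[2]).apply(np.array(l)/1e3)+[q[0],q[1],q[3]])
# wing direction in top
d=T(560,290)-T(500,225); print("wing px",d)
o=monitor.get_obs(); t=o["tool_rot"]; print("tool y yaw",np.arctan2(t[1,1],t[0,1]))
E
```

```text
knob (array([ 0.55440202, -0.04619163,  0.19544279]), np.float64(0.7011533809219372))
coltop (array([0.60971385, 0.13162334, 0.19747247]), np.float64(0.6540860526956749))
pose [ 0.57420838  0.01761261 -0.2963282   0.13474086] [[-1.7, -0.1], [-0.6, -0.0], [-0.8, -0.0], [-0.9, -0.2], [-1.9, -1.2], [-0.6, -1.7], [-0.2, -0.9], [-1.0, 0.5], [-0.7, -0.3], [-0.4, 0.7], [0.2, 0.2], [0.1, 1.3], [-0.1, 0.1], [-0.5, 0.1], [-1.9, -1.9]]
lever [0.58442875 0.05108714 0.17674086]
knob [ 0.5552277  -0.04455437  0.19574086]
wing px [12. 13.]
tool y yaw 1.305935023917206
```

The fit agrees to about 2 px: yaw is -0.296, and the jaw height of 0.135 falls within the stated 130 to 165 mm. Next I'll work out the approach to the lever, and add a helper that gives the remaining offset in tool axes.

Units first: shifts go in shares of 50 mm and turns go in shares of pi/2 rad. So -0.035 m is -0.7, -0.02 m is -0.4.

```bash
cat >> h.py <<'E'
def delta(P,yaw):
    o=monitor.get_obs(); A=o["tool_rot"]; y=np.array([np.cos(yaw),np.sin(yaw),0]); z=np.array([0,0,-1.])
    B=np.c_[np.cross(y,z),y,z]
    np.set_printoptions(precision=4,suppress=True)
    print("shift",A.T@(np.array(P)-o["tcp_pos"]),"rot",R.from_matrix(A.T@B).as_rotvec(),"tcp",o["tcp_pos"],"j",o["joints"])
E
python3 -c "
from h import *
delta([.5811,.0521,.30],-.296)"; echo '[0, 0, -0.7, 0, 0, 0, 0.085, 0, 0, -0.4, 0, 0, 0, 0.085]' | python3 jog.py
```

```text
shift [-0.5472 -0.4224 -0.0548] rot [-0.0007  0.0008  1.6019] tcp [0.1635 0.6029 0.2448] j [-1.3762  0.5219 -0.0363  1.5999  0.0211  1.0211 -0.1128]
time_s: 0.3
tcp_pos: [0.1636, 0.6033, 0.3017]
tool_rot: [[-0.965, 0.262, 0.0], [0.262, 0.965, 0.0], [0.0, 0.0, -1.0]]
ft_force: [0.5, 0.4, 0.2]
grip_width: 0.085
gripper_force: 0.0
```

Converted, -0.036 m is -0.72, -0.028 m is -0.56.

```bash
echo '[-0.72, -0.56, 0, 0, 0, 0, 0.085, -0.72, -0.56, 0, 0, 0, 0, 0.085, -0.72, -0.56, 0, 0, 0, 0, 0.085, -0.72, -0.56, 0, 0, 0, 0, 0.085, -0.72, -0.56, 0, 0, 0, 0, 0.085, -0.72, -0.56, 0, 0, 0, 0, 0.085, -0.72, -0.56, 0, 0, 0, 0, 0.085, -0.72, -0.56, 0, 0, 0, 0, 0.085, -0.72, -0.56, 0, 0, 0, 0, 0.085, -0.72, -0.56, 0, 0, 0, 0, 0.085, -0.72, -0.56, 0, 0, 0, 0, 0.085, -0.72, -0.56, 0, 0, 0, 0, 0.085, -0.72, -0.56, 0, 0, 0, 0, 0.085, -0.72, -0.56, 0, 0, 0, 0, 0.085, -0.72, -0.56, 0, 0, 0, 0, 0.085]' | python3 jog.py
echo '[0, 0, 0, 0, 0, 0.0955, 0.085, 0, 0, 0, 0, 0, 0.0955, 0.085, 0, 0, 0, 0, 0, 0.0955, 0.085, 0, 0, 0, 0, 0, 0.0955, 0.085, 0, 0, 0, 0, 0, 0.0955, 0.085, 0, 0, 0, 0, 0, 0.0955, 0.085, 0, 0, 0, 0, 0, 0.0955, 0.085, 0, 0, 0, 0, 0, 0.0955, 0.085, 0, 0, 0, 0, 0, 0.0955, 0.085, 0, 0, 0, 0, 0, 0.0955, 0.085, 0, 0, 0, 0, 0, 0.0637, 0.085, 0, 0, 0, 0, 0, 0, 0.085]' | python3 jog.py
python3 -c "
from h import *
delta([.5811,.0521,.30],-.296)"
```

```text
time_s: 1.8
tcp_pos: [0.5756, 0.0548, 0.3002]
tool_rot: [[-0.965, 0.262, -0.0], [0.262, 0.965, 0.0], [0.0, -0.0, -1.0]]
ft_force: [0.1, 0.7, 0.4]
grip_width: 0.085
gripper_force: 0.0
time_s: 3.0
tcp_pos: [0.5747, 0.0567, 0.3]
tool_rot: [[0.291, 0.957, -0.001], [0.957, -0.291, -0.0], [-0.001, -0.0, -1.0]]
ft_force: [-0.4, 0.4, -0.3]
grip_width: 0.0853
gripper_force: 0.0
shift [-0.0025  0.0075 -0.    ] rot [-0.0005  0.0006  0.0004] tcp [0.5747 0.0567 0.3   ] j [-0.6289  0.4511  0.6115  1.6856 -0.2848  1.0959 -0.2283]
```

Converted, 0.04 m is 0.8, 0.0075 m is 0.15.

```bash
echo '[-0.05, 0.15, 0, 0, 0, 0, 0.085, 0, 0, 0.8, 0, 0, 0, 0.085, 0, 0, 0.8, 0, 0, 0, 0.085, 0, 0, 0, 0, 0, 0, 0.085]' | python3 jog.py
python3 - <<'E'
from h import *
delta([.5811,.0521,.177],-.296)
b=eyes.snapshot("scene")[100:280,205:345,::-1]; t=eyes.snapshot("top")[150:290,200:380,::-1]
b=cv2.resize(b,(420,540),interpolation=2); t=cv2.resize(t,(380,296),interpolation=2)
c=np.zeros((540,800,3),np.uint8); c[:,:420]=b; c[:296,420:]=t; cv2.imwrite("pics/m1.png",c)
E
```

```text
time_s: 3.4
tcp_pos: [0.5794, 0.0515, 0.2164]
tool_rot: [[0.288, 0.958, -0.007], [0.958, -0.288, -0.001], [-0.003, -0.006, -1.0]]
ft_force: [-0.5, -0.1, 0.9]
grip_width: 0.0853
gripper_force: 0.0
shift [0.0011 0.0017 0.0394] rot [-0.0058  0.0032  0.0043] tcp [0.5794 0.0515 0.2164] j [-0.5748  0.5511  0.5595  1.763  -0.3515  0.9356 -0.1603]
```

View pics/m1.png

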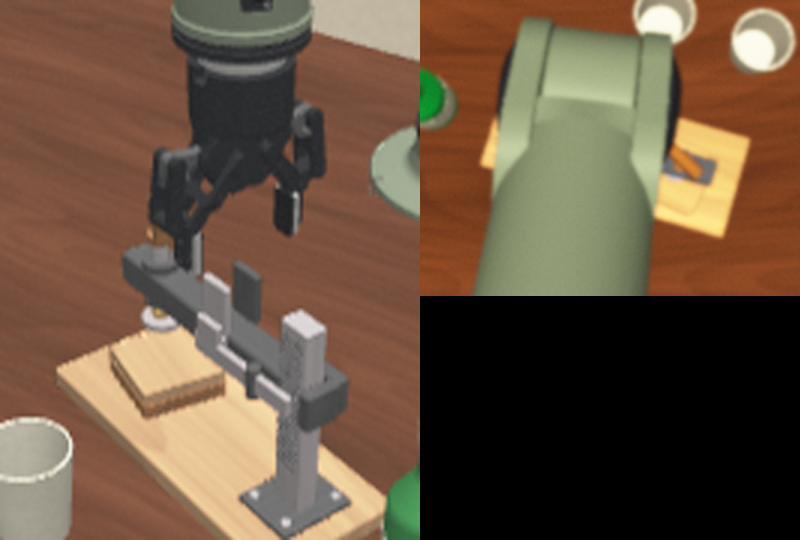

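The composite shows the open fingers straddling the plates along the press's x. The pads are at (190,250) and (288,210) in the left panel, with the plates centred below them at about (232,300). I'll descend and start closing with a light grip.

Converted, 0.013 m is 0.26, 0.0015 m is 0.03, -0.006 rad / 1.5708 = -0.0038.

```bash
echo '[0.02, 0.03, 0.26, -0.0038, 0.0019, 0.0025, 0.085, 0, 0, 0.26, 0, 0, 0, 0.085, 0, 0, 0.26, 0, 0, 0, 0.085, 0, 0, 0, 0, 0, 0, 0.085, 0, 0, 0, 0, 0, 0, 0.085]' | python3 jog.py 30
python3 -c "
from h import *
delta([.5811,.0521,.177],-.296)"
```

```text
time_s: 4.0
tcp_pos: [0.5833, 0.0524, 0.1816]
tool_rot: [[0.294, 0.956, 0.007], [0.956, -0.294, 0.001], [0.003, 0.006, -1.0]]
ft_force: [-0.2, -0.2, -0.2]
grip_width: 0.085
gripper_force: 0.0
shift [-0.0009 -0.002   0.0046] rot [ 0.0059 -0.0029 -0.0019] tcp [0.5833 0.0524 0.1816] j [-0.5556  0.5935  0.533   1.7934 -0.3872  0.8533 -0.1387]
```

Converted, 0.004 m is 0.08, -0.002 m is -0.04, 0.006 rad / 1.5708 = 0.0038.

```bash
echo '[-0.02, -0.04, 0.08, 0.0038, -0.0019, -0.0013, 0.085, 0, 0, 0, 0, 0, 0, 0.046, 0, 0, 0, 0, 0, 0, 0.046, 0, 0, 0, 0, 0, 0, 0.046, 0, 0, 0, 0, 0, 0, 0.046, 0, 0, 0, 0, 0, 0, 0.046]' | python3 jog.py 30
python3 -c "
from h import *
delta([.5811,.0521,.177],-.296)"
```

```text
time_s: 4.6
tcp_pos: [0.5815, 0.052, 0.1776]
tool_rot: [[0.292, 0.956, 0.001], [0.956, -0.292, -0.0], [0.0, 0.001, -1.0]]
ft_force: [4.8, -0.9, 1.5]
grip_width: 0.0459
gripper_force: 2.0
shift [-0.0001 -0.0004  0.0006] rot [ 0.0012 -0.0003 -0.0001] tcp [0.5815 0.052  0.1776] j [-0.5536  0.5985  0.5302  1.7967 -0.3885  0.8504 -0.1353]
```

```bash
echo '[0, 0, 0, 0, 0, 0, 0.036, 0, 0, 0, 0, 0, 0, 0.036, 0, 0, 0, 0, 0, 0, 0.02, 0, 0, 0, 0, 0, 0, 0.02, 0, 0, 0, 0, 0, 0, 0.02, 0, 0, 0, 0, 0, 0, 0.02]' | python3 jog.py 40
python3 -c "
from h import *
delta([.5811,.0521,.177],-.296)"
```

```text
time_s: 5.2
tcp_pos: [0.582, 0.0524, 0.1778]
tool_rot: [[0.292, 0.956, 0.002], [0.956, -0.292, 0.0], [0.001, 0.002, -1.0]]
ft_force: [8.4, 0.5, 2.3]
grip_width: 0.028
gripper_force: 41.9
shift [-0.0005 -0.0008  0.0008] rot [ 0.0022 -0.001  -0.0001] tcp [0.582  0.0524 0.1778] j [-0.5537  0.5985  0.5299  1.7962 -0.389   0.8497 -0.1355]
```

Converted, 0.003 m is 0.06, 0.001 m is 0.02.

```bash
echo '[0, 0.02, 0, 0, 0, 0, 0.02, 0, 0, 0.06, 0, 0, 0, 0.02, 0, 0, 0.06, 0, 0, 0, 0.02, 0, 0, 0.06, 0, 0, 0, 0.02, 0, 0, 0, 0, 0, 0, 0.02]' | python3 jog.py
```

```text
time_s: 5.7
tcp_pos: [0.582, 0.0522, 0.1676]
tool_rot: [[0.291, 0.957, 0.0], [0.957, -0.291, 0.0], [0.0, 0.0, -1.0]]
ft_force: [6.3, 3.9, -7.2]
grip_width: 0.0278
gripper_force: 42.7
```

Converted, 0.003 m is 0.06, 0.0005 m is 0.01.

```bash
echo '[0, 0.01, 0.06, 0, 0, 0, 0.02, 0, 0, 0.06, 0, 0, 0, 0.02, 0, 0, 0.06, 0, 0, 0, 0.02, 0, 0, 0.06, 0, 0, 0, 0.02, 0, 0, 0.06, 0, 0, 0, 0.02, 0, 0, 0, 0, 0, 0, 0.02]' | python3 jog.py
echo '[0, 0, 0.02, 0, 0, 0, 0.02, 0, 0, 0.02, 0, 0, 0, 0.02]' | python3 jog.py
echo '[0, 0, 0.02, 0, 0, 0, 0.02, 0, 0, 0.02, 0, 0, 0, 0.02]' | python3 jog.py
```

```text
time_s: 6.3
tcp_pos: [0.5821, 0.0522, 0.1524]
tool_rot: [[0.291, 0.957, -0.001], [0.957, -0.291, 0.0], [0.0, -0.001, -1.0]]
ft_force: [4.5, 5.9, -8.5]
grip_width: 0.0282
gripper_force: 43.8
time_s: 6.5
tcp_pos: [0.5821, 0.0523, 0.1508]
tool_rot: [[0.291, 0.957, -0.001], [0.957, -0.291, 0.001], [0.0, -0.001, -1.0]]
ft_force: [-0.0, 5.2, 2.3]
grip_width: 0.0281
gripper_force: 45.5
time_s: 6.7
tcp_pos: [0.5821, 0.0523, 0.1489]
tool_rot: [[0.291, 0.957, -0.001], [0.957, -0.291, 0.001], [0.0, -0.001, -1.0]]
ft_force: [0.7, 5.5, 1.7]
grip_width: 0.0282
gripper_force: 45.5
```

Converted, 0.001 m is 0.02.

```bash
for i in 1 2 3; do echo '[0, 0, 0.02, 0, 0, 0, 0.02]' | python3 jog.py | egrep 'tcp|ft_f'; done; echo '[0, 0, 0.01, 0, 0, 0, 0.02]' | python3 jog.py | egrep 'tcp|ft_f';echo '[0, 0, 0.01, 0, 0, 0, 0.02]' | python3 jog.py | egrep 'tcp|ft_f'
```

```text
tcp_pos: [0.5821, 0.0523, 0.1478]
ft_force: [1.4, 5.8, 1.7]
tcp_pos: [0.5821, 0.0523, 0.1469]
ft_force: [0.6, 4.6, 2.5]
tcp_pos: [0.5821, 0.0523, 0.1458]
ft_force: [0.6, 5.2, 2.1]
tcp_pos: [0.5821, 0.0523, 0.1453]
ft_force: [1.0, 5.0, 2.5]
tcp_pos: [0.5821, 0.0522, 0.1449]
ft_force: [0.1, 5.8, 1.9]
```

Converted, 0.0005 m is 0.01.

```bash
echo '[0, 0, 0.01, 0, 0, 0, 0.02]' | python3 jog.py | egrep 'tcp|ft_f';echo '[0, 0, 0.01, 0, 0, 0, 0.02]' | python3 jog.py | egrep 'tcp|ft_f';echo '[0, 0, 0.01, 0, 0, 0, 0.02]' | python3 jog.py | egrep 'tcp|ft_f'
```

```text
tcp_pos: [0.5821, 0.0523, 0.1444]
ft_force: [0.6, 4.3, 2.4]
tcp_pos: [0.5821, 0.0523, 0.1438]
ft_force: [0.5, 5.4, 3.1]
tcp_pos: [0.5821, 0.0523, 0.1434]
ft_force: [1.4, 4.8, 3.2]
```

Converted, 0.0005 m is 0.01.

```bash
echo '[0, 0, 0.01, 0, 0, 0, 0.02]' | python3 jog.py | egrep 'tcp|ft_f';echo '[0, 0, 0.01, 0, 0, 0, 0.02]' | python3 jog.py | egrep 'tcp|ft_f'
```

```text
tcp_pos: [0.5821, 0.0523, 0.1429]
ft_force: [1.2, 5.3, 1.8]
tcp_pos: [0.5821, 0.0523, 0.1424]
ft_force: [0.9, 4.4, 1.1]
```

Converted, 0.0005 m is 0.01.

```bash
for i in 1 2 3; do echo '[0, 0, 0.01, 0, 0, 0, 0.02]' | python3 jog.py | egrep 'tcp|ft_f'; done
```

```text
tcp_pos: [0.5821, 0.0522, 0.1419]
ft_force: [0.2, 6.3, 1.8]
tcp_pos: [0.5821, 0.0523, 0.1414]
ft_force: [0.2, 5.3, 2.5]
tcp_pos: [0.5821, 0.0523, 0.1409]
ft_force: [-0.2, 5.1, 2.2]
```

Converted, 0.0005 m is 0.01.

```bash
for i in 1 2; do echo '[0, 0, 0.01, 0, 0, 0, 0.02]' | python3 jog.py | egrep 'tcp|ft_f|wid'; done
```

```text
tcp_pos: [0.5821, 0.0523, 0.1404]
ft_force: [1.4, 4.9, 1.4]
grip_width: 0.0282
tcp_pos: [0.5821, 0.0523, 0.1398]
ft_force: [0.8, 5.0, 1.8]
grip_width: 0.0283
```

Converted, 0.0005 m is 0.01.

```bash
for i in 1 2 3; do echo '[0, 0, 0.01, 0, 0, 0, 0.02]' | python3 jog.py | egrep 'tcp|ft_f'; done
```

```text
tcp_pos: [0.5821, 0.0523, 0.1394]
ft_force: [-0.2, 5.7, 1.7]
tcp_pos: [0.5821, 0.0523, 0.1389]
ft_force: [0.0, 5.5, 2.6]
tcp_pos: [0.5821, 0.0523, 0.1384]
ft_force: [0.9, 5.8, 2.3]
```

Converted, 0.0005 m is 0.01.

```bash
for i in 1 2 3; do echo '[0, 0, 0.01, 0, 0, 0, 0.02]' | python3 jog.py | egrep 'tcp|ft_f'; done
```

```text
tcp_pos: [0.5821, 0.0523, 0.1379]
ft_force: [1.4, 5.1, 2.9]
tcp_pos: [0.5821, 0.0523, 0.1374]
ft_force: [-0.2, 5.8, 2.2]
tcp_pos: [0.5821, 0.0523, 0.1369]
ft_force: [0.1, 5.6, 1.6]
```

Converted, 0.0005 m is 0.01.

```bash
for i in 1 2 3; do echo '[0, 0, 0.01, 0, 0, 0, 0.02]' | python3 jog.py | egrep 'tcp|ft_f'; done; python3 - <<'E'
from h import *
b=eyes.snapshot("scene")[130:290,215:345,::-1]
cv2.imwrite("pics/d1.png",cv2.resize(b,None,fx=3.5,fy=3.5,interpolation=2))
E
```

```text
tcp_pos: [0.5821, 0.0523, 0.1364]
ft_force: [1.7, 5.2, 2.3]
tcp_pos: [0.5821, 0.0523, 0.1359]
ft_force: [0.6, 4.6, 1.6]
tcp_pos: [0.5821, 0.0523, 0.1354]
ft_force: [1.1, 5.7, 2.3]
```

View pics/d1.png

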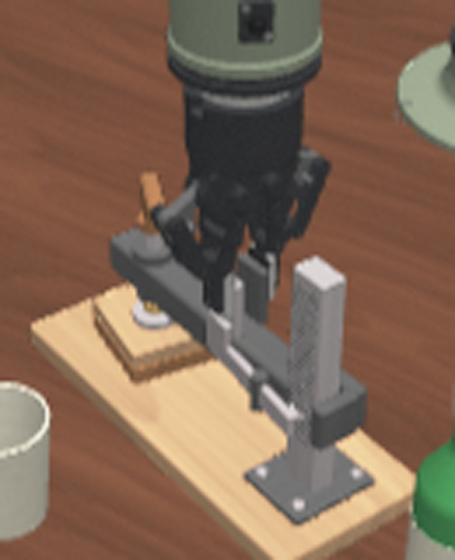

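The picture shows the jaw has followed the gripper down. The foot at (152,315) is just at the trivet's surface, and the trivet hasn't moved. I'll keep creeping down.

Converted, 0.0005 m is 0.01.

```bash
for i in 1 2; do echo '[0, 0, 0.01, 0, 0, 0, 0.02]' | python3 jog.py | egrep 'tcp|ft_f'; done
```

```text
tcp_pos: [0.5821, 0.0523, 0.135]
ft_force: [-0.7, 6.0, 5.4]
tcp_pos: [0.5821, 0.0523, 0.1346]
ft_force: [-1.6, 6.0, 8.5]
```

Converted, 0.0002 m is 0.004.

```bash
echo '[0, 0, 0.004, 0, 0, 0, 0.02, 0, 0, 0, 0, 0, 0, 0.02]' | python3 jog.py | egrep 'tcp|ft_f'; echo '[0, 0, 0, 0, 0, 0, 0.032, 0, 0, 0, 0, 0, 0, 0.036]' | python3 jog.py| egrep 'tcp|ft_f|gr'; echo '[0, 0, 0, 0, 0, 0, 0.038, 0, 0, 0, 0, 0, 0, 0.042]' | python3 jog.py| egrep 'tcp|ft_f|gr';echo '[0, 0, 0, 0, 0, 0, 0.085, 0, 0, 0, 0, 0, 0, 0.085, 0, 0, 0, 0, 0, 0, 0.085, 0, 0, 0, 0, 0, 0, 0.085]' | python3 jog.py| egrep 'time|tcp|ft_f|gr'
```

```text
tcp_pos: [0.5821, 0.0523, 0.1345]
ft_force: [-0.9, 6.1, 7.4]
tcp_pos: [0.5837, 0.0513, 0.1345]
ft_force: [13.8, -0.3, -5.3]
grip_width: 0.036
gripper_force: 6.3
tcp_pos: [0.5828, 0.0513, 0.1342]
ft_force: [6.9, 0.3, -1.5]
grip_width: 0.0421
gripper_force: 3.1
time_s: 10.35
tcp_pos: [0.5822, 0.0516, 0.1345]
ft_force: [-0.3, 0.3, 0.4]
grip_width: 0.0849
gripper_force: 0.0
```

Converted, -0.045 m is -0.9, -0.04 m is -0.8.

```bash
echo '[0, 0, -0.4, 0, 0, 0, 0.085, 0, 0, -0.9, 0, 0, 0, 0.085, 0, 0, -0.9, 0, 0, 0, 0.085, 0, -0.8, -0.4, 0, 0, 0, 0.085, 0, -0.8, 0, 0, 0, 0, 0.085, 0, -0.8, 0, 0, 0, 0, 0.085, 0, -0.7, 0, 0, 0, 0, 0.085, 0, 0, 0, 0, 0, 0, 0.085]' | python3 jog.py
python3 - <<'E'
from h import *
b=eyes.snapshot("scene")[140:290,215:345,::-1]; t=eyes.snapshot("top")[175:270,280:365,::-1]
b=cv2.resize(b,None,fx=4,fy=4,interpolation=2)[:, :450]; t=cv2.resize(t,None,fx=4,fy=4,interpolation=2)
c=np.zeros((600,800,3),np.uint8); c[:,:450]=b; c[:380,455:795]=t; cv2.imwrite("pics/e1.png",c)
E
```

```text
time_s: 11.15
tcp_pos: [0.4308, 0.098, 0.2646]
tool_rot: [[0.289, 0.957, -0.002], [0.957, -0.289, 0.002], [0.001, -0.002, -1.0]]
ft_force: [1.1, -0.3, -0.9]
grip_width: 0.0846
gripper_force: 0.0
```

View pics/e1.png

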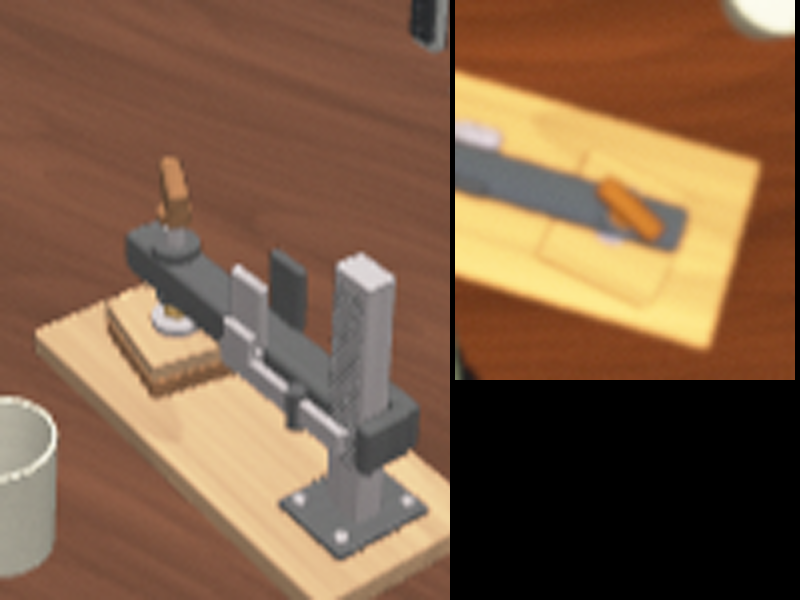

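The left panel shows the jaw down and the knob at (175,192). The foot at (175,318) is resting on the trivet. In the right panel the wing runs from (600,182) to (660,237). I'll locate the knob and its wing angle from these.

```bash
python3 - <<'E'
from h import *
us=np.array([215+175/4,140+191/4]); T=lambda u,v:np.array([280+(u-455)/4,175+v/4])
print(tri(us,T(630,210)))
def ray(u,z):
    return least_squares(lambda p:proj("top",[p[0],p[1],z])[0]-u,[.55,-.04]).x
a,b=ray(T(600,182),.165),ray(T(660,237),.165); print("wing ends",a,b,np.hypot(*(a-b)),"yaw",np.arctan2(*(b-a)[::-1]))
yw=np.arctan2(*(a-b)[::-1]); print("knob phi from press y:", -.296+np.pi/2-yw, "tool y yaw", yw-np.pi/2, "ctr",(a+b)/2)
delta([.5555,-.0445,.153],yw-np.pi/2)
E
```

```text
(array([ 0.55395337, -0.04556152,  0.15191702]), np.float64(0.7284003592567956))
wing ends [ 0.57085468 -0.02841881] [ 0.53831989 -0.06307685] 0.047536212822386806 yaw -2.324605604569202
knob phi from press y: 0.45780927777430513 tool y yaw -0.7538092777743052 ctr [ 0.55458728 -0.04574783]
shift [-0.1006  0.1573  0.1119] rot [ 0.     -0.0012  0.459 ] tcp [0.4341 0.0973 0.265 ] j [-0.8884  0.2451  0.6437  2.0505 -0.1878  0.9014 -0.4367]
```

Converted, 0.039 m is 0.78, -0.025 m is -0.5.

```bash
echo '[-0.5, 0.78, 0, 0, 0, 0, 0.085, -0.5, 0.78, 0, 0, 0, 0, 0.085, -0.5, 0.78, 0, 0, 0, 0, 0.085, -0.5, 0.78, 0, 0, 0, 0, 0.085, 0, 0, 0, 0, 0, 0, 0.085]' | python3 jog.py >/dev/null
python3 -c "
from h import *
delta([.5546,-.0455,.153],-.754)"
echo '[0, 0, 0, 0, 0, 0.0955, 0.085, 0, 0, 0, 0, 0, 0.0955, 0.085, 0, 0, 0, 0, 0, 0.0955, 0.085, 0, 0, 0, 0, 0, 0, 0.085, 0, 0, 0, 0, 0, 0, 0.085]' | python3 jog.py | tail -3
python3 -c "
from h import *
delta([.5546,-.0455,.153],-.754)"
```

```text
shift [ 0.0046 -0.004   0.1111] rot [0.0027 0.0027 0.4512] tcp [ 0.557  -0.0507  0.2642] j [-0.4734  0.465   0.6415  1.7796 -0.3198  1.0022 -0.0115]
ft_force: [0.6, -0.6, -0.9]
grip_width: 0.0853
gripper_force: 0.0
shift [-0.0006  0.0007  0.1113] rot [0.0003 0.0007 0.0124] tcp [ 0.5545 -0.0445  0.2643] j [-0.5577  0.492   0.7579  1.789  -0.3907  1.0173 -0.3906]
```

Converted, 0.035 m is 0.7, 0.021 m is 0.42, 0.012 rad / 1.5708 = 0.0076.

```bash
echo '[0, 0, 0.7, 0, 0, 0.0076, 0.085, 0, 0, 0.7, 0, 0, 0, 0.085, 0, 0, 0.42, 0, 0, 0, 0.085, 0, 0, 0, 0, 0, 0, 0.085]' | python3 jog.py >/dev/null
python3 -c "
from h import *
delta([.5546,-.0455,.153],-.754)"
```

```text
shift [0.0002 0.0019 0.0184] rot [-0.0026  0.0028 -0.0007] tcp [ 0.5531 -0.0443  0.1714] j [-0.4897  0.6061  0.6695  1.8779 -0.4967  0.8342 -0.317 ]
```

Converted, 0.018 m is 0.36, 0.0015 m is 0.03.

```bash
echo '[0, 0.03, 0.36, 0, 0, 0, 0.085, 0, 0, 0, 0, 0, 0, 0.03, 0, 0, 0, 0, 0, 0, 0.03, 0, 0, 0, 0, 0, 0, 0.022, 0, 0, 0, 0, 0, 0, 0.022, 0, 0, 0, 0, 0, 0, 0.022]' | python3 jog.py 25
echo '[0, 0, 0, 0, 0, 0, 0.018, 0, 0, 0, 0, 0, 0, 0.018]' | python3 jog.py | tail -3
echo '[0, 0, 0, 0, 0, 0, 0.014, 0, 0, 0, 0, 0, 0, 0.01, 0, 0, 0, 0, 0, 0, 0.01]' | python3 jog.py
python3 -c "
from h import *
delta([.5546,-.0455,.153],-.754);print(monitor.get_obs()['torque'])"
```

```text
time_s: 13.25
tcp_pos: [0.5555, -0.0452, 0.1561]
tool_rot: [[0.687, 0.726, 0.001], [0.726, -0.687, 0.0], [0.001, 0.0, -1.0]]
ft_force: [0.3, -0.1, 0.2]
grip_width: 0.0224
gripper_force: 0.0
ft_force: [0.1, 0.9, 0.1]
grip_width: 0.0181
gripper_force: 0.0
time_s: 13.75
tcp_pos: [0.5557, -0.0456, 0.1558]
tool_rot: [[0.688, 0.726, 0.001], [0.726, -0.688, -0.0], [0.0, 0.001, -1.0]]
ft_force: [2.9, -2.4, 2.9]
grip_width: 0.0137
gripper_force: 25.4
shift [-0.0007 -0.0008  0.0028] rot [ 0.0008 -0.0003 -0.0045] tcp [ 0.5557 -0.0456  0.1558] j [-0.4735  0.6285  0.651   1.8858 -0.5188  0.8011 -0.3019]
[-0.5122 -0.6507 -0.3194]
```

Converted, 0.1 rad / 1.5708 = 0.0637.

```bash
echo '[0, 0, 0, 0, 0, 0, 0.005, 0, 0, 0, 0, 0, 0, 0.005]' | python3 jog.py 90 | tail -3
echo '[0, 0, 0, 0, 0, 0.0637, 0.005, 0, 0, 0, 0, 0, 0.0637, 0.005, 0, 0, 0, 0, 0, 0.0637, 0.005, 0, 0, 0, 0, 0, 0.0637, 0.005]' | python3 jog.py
echo '[0, 0, 0, 0, 0, 0, 0.005, 0, 0, 0, 0, 0, 0, 0.005, 0, 0, 0, 0, 0, 0, 0.005]' | python3 jog.py | grep ft_
python3 -c "
from h import *
delta([.5546,-.0455,.156],-.754);print(monitor.get_obs()['torque'])"
```

```text
ft_force: [3.5, -3.2, 4.1]
grip_width: 0.0124
gripper_force: 89.4
time_s: 14.35
tcp_pos: [0.5556, -0.0455, 0.1559]
tool_rot: [[0.917, 0.398, 0.001], [0.398, -0.917, -0.0], [0.001, 0.001, -1.0]]
ft_force: [2.8, -4.5, 3.6]
grip_width: 0.0122
gripper_force: 89.4
ft_force: [3.8, -3.1, 4.8]
shift [-0.0009 -0.0004 -0.0001] rot [ 0.0008 -0.0005 -0.4041] tcp [ 0.5556 -0.0455  0.1559] j [-0.5383  0.6672  0.7592  1.8887 -0.6129  0.8331 -0.6145]
[-0.7315 -0.6444 -0.3271]
```

Converted, 0.05 rad / 1.5708 = 0.0318.

```bash
cat > t.py <<'E'
from h import *
o=monitor.get_obs(); t=o["tool_rot"]; print("Tz %.3f"%o["torque"][2],"F",np.round(o["ft_force"],1),"yaw %.3f"%np.arctan2(t[1,1],t[0,1]),"z %.4f"%o["tcp_pos"][2],"j7 %.2f"%o["joints"][6],"w %.4f"%o["grip_width"])
E
python3 t.py
for i in 1 2 3; do echo '[0, 0, 0, 0, 0, 0.0318, 0.005, 0, 0, 0, 0, 0, 0.0318, 0.005]' | python3 jog.py >/dev/null; python3 t.py; done
for i in 1 2 3; do echo '[0, 0, 0, 0, 0, 0, 0.005]' | python3 jog.py >/dev/null; python3 t.py; done
```

```text
Tz -0.327 F [ 3.8 -3.1  4.8] yaw -1.158 z 0.1559 j7 -0.61 w 0.0124
Tz 0.415 F [ 2.7 -3.4  5.2] yaw -1.259 z 0.1559 j7 -0.69 w 0.0122
Tz 0.463 F [ 3.4 -2.9  7.5] yaw -1.359 z 0.1559 j7 -0.77 w 0.0122
Tz 0.439 F [ 2.6 -3.2  8.6] yaw -1.459 z 0.1559 j7 -0.85 w 0.0122
Tz 0.094 F [ 1.7 -3.2  8.5] yaw -1.459 z 0.1559 j7 -0.85 w 0.0121
Tz 0.041 F [ 2.2 -3.4  8.4] yaw -1.458 z 0.1559 j7 -0.85 w 0.0124
Tz 0.020 F [ 2.7 -2.4  7.3] yaw -1.458 z 0.1559 j7 -0.85 w 0.0121
```

Converted, -0.0001 m is -0.002, 0.05 rad / 1.5708 = 0.0318.

```bash
for i in 1 2 3 4 5; do echo '[0, 0, -0.002, 0, 0, 0.0318, 0.005, 0, 0, -0.002, 0, 0, 0.0318, 0.005]' | python3 jog.py >/dev/null; python3 t.py; done
```

```text
Tz 0.416 F [ 2.6 -3.3  6.5] yaw -1.559 z 0.1561 j7 -0.93 w 0.0122
Tz 0.471 F [ 1.  -1.7 10.9] yaw -1.659 z 0.1564 j7 -1.01 w 0.0122
Tz 0.462 F [ 2.4 -2.7  9.6] yaw -1.759 z 0.1566 j7 -1.09 w 0.0124
Tz 0.441 F [ 2.4 -1.6  9.3] yaw -1.859 z 0.1568 j7 -1.17 w 0.0123
Tz 0.491 F [ 0.9 -2.3  9. ] yaw -1.959 z 0.1571 j7 -1.25 w 0.0119
```

Converted, -0.00015 m is -0.003, 0.05 rad / 1.5708 = 0.0318.

```bash
for i in 1 2 3 4 5; do echo '[0, 0, -0.003, 0, 0, 0.0318, 0.005, 0, 0, -0.003, 0, 0, 0.0318, 0.005]' | python3 jog.py >/dev/null; python3 t.py; done
```

```text
Tz 0.501 F [ 2.2 -2.1  7.8] yaw -2.059 z 0.1573 j7 -1.33 w 0.0120
Tz 0.452 F [ 4.1 -2.7  5.7] yaw -2.159 z 0.1574 j7 -1.41 w 0.0125
Tz 0.451 F [ 4.5 -2.2  4.1] yaw -2.259 z 0.1576 j7 -1.49 w 0.0119
Tz 0.490 F [ 4.9 -3.1  1.9] yaw -2.359 z 0.1579 j7 -1.57 w 0.0124
Tz 0.500 F [ 4.5 -3.1 -0.3] yaw -2.459 z 0.1581 j7 -1.66 w 0.0123
```

Converted, 0.05 rad / 1.5708 = 0.0318.

```bash
for i in 1 2 3 4; do echo '[0, 0, 0, 0, 0, 0.0318, 0.005, 0, 0, 0, 0, 0, 0.0318, 0.005]' | python3 jog.py >/dev/null; python3 t.py; done
```

```text
Tz 0.470 F [ 4.1 -2.6  0.4] yaw -2.559 z 0.1581 j7 -1.74 w 0.0120
Tz 0.509 F [ 4.2 -3.3  2.6] yaw -2.659 z 0.1582 j7 -1.82 w 0.0126
Tz 0.507 F [ 3.8 -3.3  4.3] yaw -2.759 z 0.1582 j7 -1.91 w 0.0123
Tz 0.538 F [ 4.7 -2.6  5.8] yaw -2.859 z 0.1582 j7 -1.99 w 0.0121
```

Converted, 0.05 rad / 1.5708 = 0.0318.

```bash
for i in 1 2 3; do echo '[0, 0, 0, 0, 0, 0.0318, 0.005, 0, 0, 0, 0, 0, 0.0318, 0.005]' | python3 jog.py >/dev/null; python3 t.py; done
```

```text
Tz 0.487 F [ 3.9 -2.2  6.2] yaw -2.959 z 0.1583 j7 -2.08 w 0.0124
Tz 0.492 F [ 4.5 -2.1  6.8] yaw -3.059 z 0.1583 j7 -2.16 w 0.0124
Tz 0.497 F [ 4.6 -2.4  8. ] yaw 3.124 z 0.1584 j7 -2.25 w 0.0125
```

Converted, -0.025 m is -0.5, -0.02 m is -0.4, -0.15 rad / 1.5708 = -0.0955.

```bash
echo '[0, 0, 0, 0, 0, 0, 0.03, 0, 0, 0, 0, 0, 0, 0.085, 0, 0, 0, 0, 0, 0, 0.085, 0, 0, 0, 0, 0, 0, 0.085, 0, 0, -0.4, 0, 0, 0, 0.085, 0, 0, -0.5, 0, 0, 0, 0.085, 0, 0, 0, 0, 0, -0.0955, 0.085, 0, 0, 0, 0, 0, -0.0955, 0.085, 0, 0, 0, 0, 0, -0.0955, 0.085, 0, 0, 0, 0, 0, -0.0955, 0.085, 0, 0, 0, 0, 0, -0.0955, 0.085, 0, 0, 0, 0, 0, -0.0955, 0.085, 0, 0, 0, 0, 0, -0.0955, 0.085, 0, 0, 0, 0, 0, -0.0955, 0.085, 0, 0, 0, 0, 0, -0.0955, 0.085, 0, 0, 0, 0, 0, -0.0955, 0.085]' | python3 jog.py | head -1
echo '[0, 0, 0, 0, 0, -0.0955, 0.085, 0, 0, 0, 0, 0, -0.0955, 0.085, 0, 0, 0, 0, 0, -0.0955, 0.085, 0, 0, 0, 0, 0, -0.0955, 0.085, 0, 0, 0, 0, 0, -0.0955, 0.085, 0, 0, 0, 0, 0, -0.0955, 0.085, 0, 0, 0, 0, 0, -0.0955, 0.085, 0, 0, 0, 0, 0, -0.0955, 0.085, 0, 0, 0, 0, 0, -0.0955, 0.085, 0, 0, 0, 0, 0, -0.0955, 0.085, 0, 0, 0, 0, 0, -0.0891, 0.085, 0, 0, 0, 0, 0, 0, 0.085]' | python3 jog.py | head -1
python3 -c "
from h import *
delta([.5553,-.0455,.1580],-.018)"
python3 - <<'E'
from h import *
b=eyes.snapshot("scene")[130:290,215:345,::-1]
cv2.imwrite("pics/f1.png",cv2.resize(b,None,fx=3.5,fy=3.5,interpolation=2))
E
```

```text
time_s: 20.55
time_s: 21.75
shift [-0.      0.0001  0.0452] rot [ 0.0001 -0.0004  0.0025] tcp [ 0.5552 -0.0455  0.2032] j [-0.3793  0.5131  0.4976  1.8435 -0.3141  0.8631  0.2554]
```

View pics/f1.png

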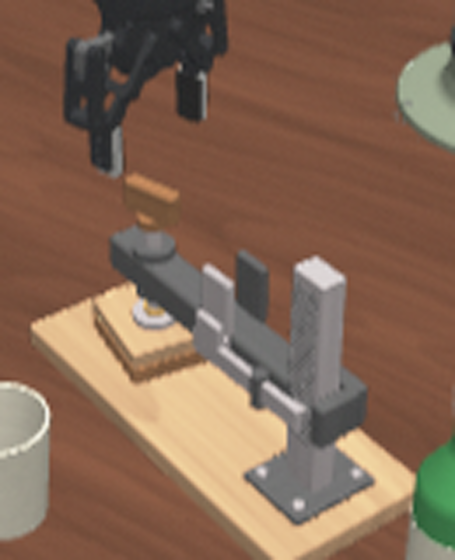

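The wing has turned (now (125,180)-(178,205)). The foot is on the trivet, the trivet hasn't shifted, and the lever plate is back out. I'll regrip the knob.

Units first: shifts go in shares of 50 mm and turns go in shares of pi/2 rad. So 0.025 m is 0.5, 0.02 m is 0.4, 0.002 rad / 1.5708 = 0.0013.

```bash
echo '[0, 0, 0.5, 0, 0, 0.0013, 0.085, 0, 0, 0.4, 0, 0, 0, 0.085, 0, 0, 0, 0, 0, 0, 0.03, 0, 0, 0, 0, 0, 0, 0.03, 0, 0, 0, 0, 0, 0, 0.02, 0, 0, 0, 0, 0, 0, 0.02]' | python3 jog.py 25 >/dev/null; python3 t.py
echo '[0, 0, 0, 0, 0, 0, 0.014, 0, 0, 0, 0, 0, 0, 0.01, 0, 0, 0, 0, 0, 0, 0.01]' | python3 jog.py >/dev/null; python3 t.py
echo '[0, 0, 0, 0, 0, 0, 0.005, 0, 0, 0, 0, 0, 0, 0.005]' | python3 jog.py 90 >/dev/null; python3 t.py
for i in 1 2 3; do echo '[0, 0, 0, 0, 0, 0.0318, 0.005, 0, 0, 0, 0, 0, 0.0318, 0.005]' | python3 jog.py >/dev/null; python3 t.py; done
```

```text
Tz -0.068 F [-0.   0.7  0.5] yaw -0.021 z 0.1590 j7 0.28 w 0.0278
Tz 0.188 F [ 1.5 -0.3  7. ] yaw -0.020 z 0.1588 j7 0.29 w 0.0133
Tz 0.166 F [ 1.1 -0.   8.9] yaw -0.020 z 0.1588 j7 0.29 w 0.0123
Tz 0.516 F [0.7 0.6 8.8] yaw -0.122 z 0.1588 j7 0.20 w 0.0123
Tz 0.543 F [-0.7 -0.8  9.5] yaw -0.222 z 0.1589 j7 0.13 w 0.0128
Tz 0.520 F [-0.7  1.5  9.7] yaw -0.322 z 0.1589 j7 0.05 w 0.0126
```

Converted, -0.0001 m is -0.002, 0.05 rad / 1.5708 = 0.0318.

```bash
for i in 1 2 3 4; do echo '[0, 0, -0.002, 0, 0, 0.0318, 0.005, 0, 0, 0, 0, 0, 0.0318, 0.005]' | python3 jog.py >/dev/null; python3 t.py; done
```

```text
Tz 0.523 F [0.9 0.3 9.1] yaw -0.422 z 0.1590 j7 -0.03 w 0.0125
Tz 0.481 F [0.2 0.3 9.7] yaw -0.522 z 0.1591 j7 -0.11 w 0.0123
Tz 0.539 F [1.  0.5 8.9] yaw -0.621 z 0.1592 j7 -0.19 w 0.0124
Tz 0.595 F [1.8 0.1 9. ] yaw -0.722 z 0.1593 j7 -0.27 w 0.0125
```

Converted, 0.05 rad / 1.5708 = 0.0318.

```bash
for i in 1 2 3; do echo '[0, 0, 0, 0, 0, 0.0318, 0.005]' | python3 jog.py >/dev/null; python3 t.py; done
for i in 1 2 3; do echo '[0, 0, 0, 0, 0, 0, 0.005]' | python3 jog.py >/dev/null; python3 t.py; done
```

```text
Tz 0.499 F [-0.3 -0.4  9.8] yaw -0.772 z 0.1593 j7 -0.31 w 0.0121
Tz 0.632 F [ 0.2 -0.6 10.1] yaw -0.821 z 0.1593 j7 -0.35 w 0.0127
Tz 0.579 F [-0.1  0.9 11.2] yaw -0.872 z 0.1594 j7 -0.38 w 0.0123
Tz 0.265 F [-0.6  0.1 11.6] yaw -0.872 z 0.1594 j7 -0.38 w 0.0127
Tz 0.155 F [ 0.7  1.2 11.2] yaw -0.870 z 0.1593 j7 -0.38 w 0.0122
Tz 0.172 F [ 0.1 -0.5 11.5] yaw -0.870 z 0.1594 j7 -0.38 w 0.0124
```

Converted, 0.05 rad / 1.5708 = 0.0318.

```bash
for i in 1 2 3; do echo '[0, 0, 0, 0, 0, 0.0318, 0.005]' | python3 jog.py >/dev/null; python3 t.py; done
```

```text
Tz 0.577 F [ 0.4  0.5 11.8] yaw -0.920 z 0.1594 j7 -0.42 w 0.0122
Tz 0.590 F [-0.5  0.3 12. ] yaw -0.971 z 0.1594 j7 -0.46 w 0.0121
Tz 0.560 F [ 0.2  0.7 12.9] yaw -1.022 z 0.1594 j7 -0.50 w 0.0117
```

Converted, -0.0002 m is -0.004, 0.05 rad / 1.5708 = 0.0318.

```bash
for i in 1 2 3 4; do echo '[0, 0, -0.004, 0, 0, 0.0318, 0.005]' | python3 jog.py >/dev/null; python3 t.py; done
```

```text
Tz 0.582 F [-0.   0.8 10. ] yaw -1.071 z 0.1596 j7 -0.54 w 0.0123
Tz 0.631 F [0.4 0.1 8.7] yaw -1.121 z 0.1597 j7 -0.58 w 0.0126
Tz 0.587 F [0.8 0.5 7.1] yaw -1.171 z 0.1599 j7 -0.62 w 0.0122
Tz 0.583 F [1.2 0.4 6.8] yaw -1.221 z 0.1600 j7 -0.66 w 0.0122
```

Turning torque averages about 0.595 N m, which is roughly 72 N of clamping. I'll release and withdraw.

Converted, -0.04 m is -0.8, -0.03 m is -0.6.

```bash
echo '[0, 0, 0, 0, 0, 0, 0.03, 0, 0, 0, 0, 0, 0, 0.06, 0, 0, 0, 0, 0, 0, 0.085, 0, 0, 0, 0, 0, 0, 0.085, 0, 0, 0, 0, 0, 0, 0.085, 0, 0, -0.4, 0, 0, 0, 0.085, 0, 0, -0.8, 0, 0, 0, 0.085, 0, 0, -0.8, 0, 0, 0, 0.085, 0, -0.6, -0.4, 0, 0, 0, 0.085, 0, 0, 0, 0, 0, 0, 0.085, 0, 0, 0, 0, 0, 0, 0.085]' | python3 jog.py
python3 - <<'E'
from h import *
b=eyes.snapshot("scene")[140:290,215:345,::-1]
cv2.imwrite("pics/g1.png",cv2.resize(b,None,fx=4,fy=4,interpolation=2))
E
```

```text
time_s: 26.7
tcp_pos: [0.545, -0.0165, 0.2794]
tool_rot: [[0.939, 0.345, 0.0], [0.345, -0.939, 0.001], [0.001, -0.0, -1.0]]
ft_force: [0.3, -0.1, -0.2]
grip_width: 0.0851
gripper_force: 0.0
```

View pics/g1.png

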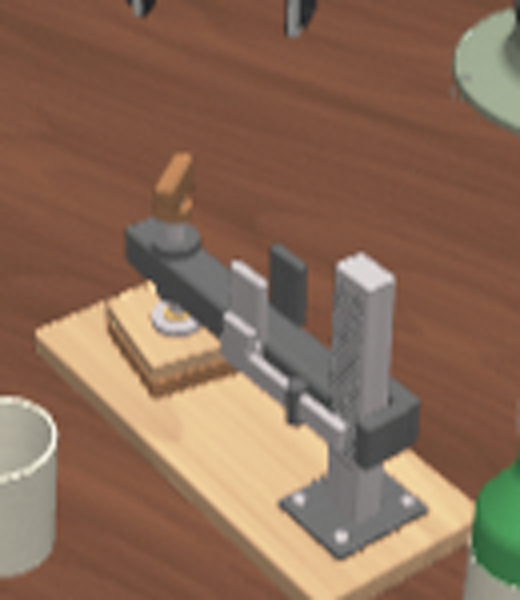

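The final view shows the trivet unmoved, the lever plate back out at (248,290), and the jaw about 1.5 px higher than before tightening. I'll cross-check the clamping force from the measured jaw rise.

```bash
python3 - <<'E'
from h import *
e=cv2.imread("pics/e1.png",0).astype(np.float32); g=cv2.imread("pics/g1.png",0).astype(np.float32)
k=lambda s,h:proj("scene",[.584,.051,h])[0]
print("px/mm",(k(0,.15)-k(0,.16))/10*4)
for n,(x0,x1,y0,y1) in dict(fixed=(262,315,235,310),rear=(360,430,375,475),armend=(115,165,215,285),trivet=(100,160,310,400)).items():
    w=cv2.createHanningWindow((x1-x0,y1-y0),cv2.CV_32F); M=np.eye(2,3,dtype=np.float32)
    print(n,cv2.findTransformECC(e[y0:y1,x0:x1],g[y0:y1,x0:x1],M,cv2.MOTION_TRANSLATION)[1][:,2])
E
```

```text
px/mm [-0.01742174  1.37080968]
fixed [-0.05948527 -4.9672313 ]
rear [-1.9619704 -2.6474779]
armend [ 0.57877016 -3.768552  ]
trivet [-0.01014661 -0.01099796]
```

```bash
python3 -c "
from bench import robot, eyes, monitor, sign_off
print(sign_off())"
```

```text
the job is handed in; nothing more can be done
None
```

The job is handed in: the jaw was slid down squeezed to a gentle touch (about 6 N), the lever let go, and the knob turned about 3.6 rad to an estimated 72–85 N; the trivet did not shift, and the arm stayed clear of the cups and bottle; no verdict was shown.

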